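# Complete the row of honing blocks on the curing shelf

## Robot

A 6-joint arm with a two-finger parallel gripper is mounted at the origin on the work surface. World frame = base frame: x ahead of the robot, y to its left, z up, the work surface at z = 0. Lengths are in m, angles in rad, forces in N, time in s.
With the tool pointing down it reaches from about 0.35 to 0.775 m from the base axis. Payload 7.3 kg.
Tool frame: the origin (TCP) lies at the very end of the fingers, on their centre line; the grasp point (between the pads) lies grip_point_offset behind it (grip_point_offset is the distance from the TCP to the grasp point, in m); z points along the fingers, y is the direction in which the jaws open and shut (so a half turn about z gives the same grasp; the last joint's range is limited). The gripper opens to 92 mm and grips with 3 to 60 N. Pads are 19 mm wide; open, the fingers measure 130 mm over their backs; the gripper's body (75 mm by 190 mm) begins 47 mm behind the grasp point.
Start: joints at [1.157, 0.342, 1.524, -0, 1.275, -0.146], TCP at [0.139, 0.506, 0.227] pointing down, gripper open.
Joint ranges: [-2.53, 2.53], [-0.77, 2.02], [0.04, 2.7], [-1, 4.14], [0.28, 2.66], [-3.11, 3.11]. Speed limits (rad/s): [2.57, 2.57, 3.14, 3.14, 3.14, 3.14].

## Interface

Orientations are given as [roll, pitch, yaw] about the fixed x, y, z axes, in that order (R = Rz(yaw) Ry(pitch) Rx(roll)).
In Python, from cell import * gives the robot as it stands.
- The arm moves only by the shell command python3 -m inch 'ROWS' [OPENING] [FORCE]. ROWS is JSON, a list that holds one entry, the list of rows, each a list of 4 numbers: the shift along the tool's x, y, z in mm, then the turn about the tool's z in rad. In form: [[[x, y, z, roll], ...]]. A call has 1 to 10 rows; each row shifts and turns the commanded pose from where the row before left it, along the tool's axes as they then stand; what a row does not reach is not made up. A row lasts 1/8 s, in which the tool goes at most 62.5 mm and 10.7 degrees, less where a joint would pass 70% of its speed; a pose out of reach is approached as far as the arm can. A call with a gripper value outside its range is refused whole. OPENING is the closure, from -1 (fully open) to 1 (shut), set as the call begins (- or left out, the last holds). The fingers move at their own pace and stop on an object; FORCE is the grip in N (left out, the last holds). Time passes only in rows, so rows that do not move let the fingers close. It gives the time, the measured TCP pose, the force and the opening at its end, in the units of the state.
- observe(): the state, without advancing time (a new reading comes with each control period).
- read_camera(name): name is "scene" or "side" or "wrist"; returns a dict with "img" (420x560x3 uint8, blue, green, red), "fx", "fy", "cx", "cy" (pixels), "eye" and "rotation" of the camera in the world; the wrist camera has in their place "T_tool_cam" (4x4, takes a point from camera to tool coordinates, whose origin is the TCP and whose axes are the flange's). Camera axes: x right, y down, z forward; pixel columns grow to the right and rows downward; lengths in m; the calibration is good to about 2 mm. A picture is of the moment at which its call begins: read the wrist's pose just before it. There is no depth.
- hand_in(): hands the job in, once; it reports no verdict.
Trained networks look in the newest picture that a camera, given by its name, has taken for a name from the list of things; names that differ only in an ending like _2 or _b are one class to them, and where a whole thing is asked for, a point or a joint stands for the part that bears it (a point fixed in the world has none). Each returns a list of dicts, best first, with "conf" (0 to 1); they miss things now and then, are a little off and sometimes report something else, mostly with a low value. They report only what shows in the picture. A call takes as long as a camera call. They do not tell look-alikes from the thing itself.
- boxes_of(camera, label): "at" ([row, column] in pixels, amid what is visible of it).
- place_of(camera, label): "at" ([row, column] in pixels: a listed point, or the origin of a listed thing).
The state is a dict: "time": time; "qpos": joint angles; "qvel": joint speeds; "joint_efforts": joint torques, N m; "tool_pos": TCP position; "tool_rot": TCP orientation; "contact_force": force on the tool from outside, world axes, zero at the start; "torque": the same for the moment, N m; "opening": finger opening in m.
Only numpy, scipy, OpenCV 4.12 (cv2) and the standard library are available. Lean on these libraries where they do the work, as an engineer would, in place of code of your own. Each camera call takes 0.05 s, during which the arm holds its last target. There are 200 camera calls.

## Task

One finished honing block already stands on the low wooden curing shelf: take the two blocks of that same full-height rectangular kind from the bench and stand one on each side of it, along its long faces, so that the three make a neat straight row: upright, parallel, ends level, with a gap of about 12 mm between neighbours. Set them down rather than dropping them, and leave the block on the shelf, the flat bare aluminium blank, the round stone and the glue bottle where they are.

Things in the scene. Friction and masses are not known exactly. Their poses are not given: they have to be found in the camera images.
- shelf: low wooden curing shelf, a board 200 mm deep (x) by 300 mm wide (y), its flat top 50 mm above the bench, with an aluminium lip along the far (+x) edge that rises 8 mm above the board. Fixed. Origin on the bench under the board's centre, z up, y along the shelf
- ref_mid (a point): the honing block that already stands on the shelf, loose, 56 mm long (x) by 36 mm wide (y) by 50 mm tall (z). This point is its centre, 25 mm above the shelf board; x runs along its 56 mm length, roughly across the shelf's depth; the two new blocks belong on its +y and -y sides (its 56 mm long faces), either block on either side
- block_a_mid (a point): a loose honing block standing on the bench, the same as the one on the shelf: dark grey stone glued on a 10 mm aluminium foot, 56 mm long (x) by 36 mm wide (y) by 50 mm tall (z) overall, about 0.24 kg, sharp-edged rectangular shape. This point is its centre, 25 mm above its underside; x runs along its 56 mm length, z up. Held by its two 36 mm end faces (across the 56 mm length), the fingers stay out of the gap between neighbours
- block_b_mid (a point): a loose honing block standing on the bench, the same as the one on the shelf: dark grey stone glued on a 10 mm aluminium foot, 56 mm long (x) by 36 mm wide (y) by 50 mm tall (z) overall, about 0.24 kg, sharp-edged rectangular shape. This point is its centre, 25 mm above its underside; x runs along its 56 mm length, z up. Held by its two 36 mm end faces (across the 56 mm length), the fingers stay out of the gap between neighbours
- blank_mid (a point): bystander: flat bare aluminium blank without a stone, 56 x 36 x 10 mm, lying on the bench; this point is its centre. Not to be moved
- round_mid (a point): bystander: round grey stone, 56 mm in diameter, 30 mm tall, standing on the bench; this point is its centre. Not to be moved
- glue_mid (a point): bystander: small white glue bottle with a green cap, 36 mm in diameter, 75 mm tall, on the bench beyond the blocks; this point is half-way up. Not to be moved
Not all that is in view belongs to the job. Leave any orange look-alike of the part that bears block_a_mid alone. Leave any yellow look-alike of the part that bears block_b_mid alone.

How it is judged:
By the outcome, as a careful person would: the job done as asked, in the order asked, and still so for the second after the job is handed in, with the robot touching nothing.
It also fails if it takes over 54 s, if anything falls off the work surface, if the arm or the gripper's body presses on something with over 40 N, if the wrist force passes 120 N, or if a joint passes its speed limit or range.

## Working session

There is one attempt and no reset: what is moved stays moved. The work goes in short steps, Python scripts to look and compute and a shell command to move; the robot and the scene stay as the last step left them, time stands still between calls to the robot, and variables do not carry over. Pictures are saved under pics/ and viewed, about 8 in all and at most 12, crops included, and the job is handed in when it is done.

```bash
mkdir -p pics; ls
cat > h.py <<'E'
from cell import *
import numpy as np, cv2
def ray_cam(c,z,px):
    K=np.array([(px[1]-c["cx"])/c["fx"],(px[0]-c["cy"])/c["fy"],1.])
    d=np.array(c["rotation"])@K; e=np.array(c["eye"]); return e+d*(z-e[2])/d[2]
E
python3 - <<'E'
from h import *
s=observe();print(s)
print("grip",globals().get("grip_point_offset"))
ims=[]
for n in("scene","side"):
    c=read_camera(n);ims.append(c["img"]);print(n,c["eye"],c["fx"])
    cv2.imwrite(f"pics/{n}0.png",c["img"])
    for l,z in(("shelf",0),("ref_mid",.075),("block_a_mid",.025),("blank_mid",.005),("round_mid",.015),("glue_mid",.0375)):
        for d in place_of(n,l)[:5]: print(n,l,np.round(d["at"]),round(d["conf"],2),ray_cam(c,z,d["at"]).round(4)[:2])
E
```

```text
pics
{'time': 0.0, 'qpos': array([ 1.15698774e+00,  3.42733742e-01,  1.52501709e+00, -7.06867443e-07,
        1.27541877e+00, -1.46021339e-01]), 'qvel': array([-0.00144292,  0.00056272, -0.00039223, -0.00112729,  0.00039802,
        0.00020576]), 'joint_efforts': array([ 8.16277807e-04, -4.31248891e+01, -2.44215167e+01,  7.18762167e-02,
        5.58859447e-02, -1.38344622e-04]), 'tool_pos': array([0.13873537, 0.50590814, 0.22603923]), 'tool_rot': array([-3.14003240e+00, -2.28780928e-04,  2.87380543e+00]), 'contact_force': array([ 0.97156392,  0.23662647, -0.02625247]), 'torque': array([-0.00373155,  0.01412226,  0.05700255]), 'opening': 0.09164601786339076}
grip 0.0188
scene [ 1.07009578 -0.80784363  0.76781245] 538.8762052514516Traceback (most recent call last):
  File "<stdin>", line 9, in <module>
  File "h.py", line 5, in ray_cam
    d=np.array(c["rotation"])@K; e=np.array(c["eye"]); return e+d*(z-e[2])/d[2]
                                                                           ~^^^
IndexError: invalid index to scalar variable.
```

```bash
cat > h.py <<'E'
from cell import *
import numpy as np, cv2
from scipy.spatial.transform import Rotation as Ro
def Rw(r): return Ro.from_euler("xyz",r).as_matrix()
def ray(e,R,c,z,px):
    d=R@np.array([(px[1]-c["cx"])/c["fx"],(px[0]-c["cy"])/c["fy"],1.]); return e+d*(z-e[2])/d[2]
def ray_cam(c,z,px): return ray(np.array(c["eye"]),Rw(c["rotation"]),c,z,px)
def wrist():
    s=observe(); c=read_camera("wrist"); T=np.eye(4);T[:3,:3]=Rw(s["tool_rot"]);T[:3,3]=s["tool_pos"]
    W=T@np.array(c["T_tool_cam"]); c["eye_"]=W[:3,3]; c["R_"]=W[:3,:3]; return s,c
def ray_w(c,z,px): return ray(c["eye_"],c["R_"],c,z,px)
def proj(c,p,w=False):
    e,R=(c["eye_"],c["R_"]) if w else (np.array(c["eye"]),Rw(c["rotation"]))
    q=(np.atleast_2d(p)-e)@R; return np.c_[q[:,1]/q[:,2]*c["fy"]+c["cy"],q[:,0]/q[:,2]*c["fx"]+c["cx"]]
E
python3 - <<'E'
from h import *
ims=[]
for n in("scene","side"):
    c=read_camera(n);ims.append(c["img"]);print(n,c["eye"],c["rotation"],c["fx"])
    cv2.imwrite(f"pics/{n}0.png",c["img"])
    for l,z in(("shelf",0),("ref_mid",.075),("block_a_mid",.025),("blank_mid",.005),("round_mid",.015),("glue_mid",.0375)):
        for d in place_of(n,l)[:5]: print(n,l,np.round(d["at"]),round(d["conf"],2),ray_cam(c,z,d["at"]).round(4)[:2])
E
```

```text
scene [ 1.07009578 -0.80784363  0.76781245] [-2.1938549  -0.02014952  0.52436663] 538.8762052514516
scene shelf [294. 187.] 0.57 [ 0.5551 -0.2237]
scene ref_mid [272. 175.] 0.57 [ 0.5518 -0.2478]
scene block_a_mid [170. 319.] 0.76 [0.59   0.2937]
scene block_a_mid [150. 307.] 0.63 [0.517 0.372]
scene blank_mid [211. 284.] 0.84 [0.5868 0.1124]
scene round_mid [160. 274.] 0.88 [0.4572 0.2925]
scene glue_mid [236. 344.] 0.64 [0.7642 0.0619]
side [0.49926195 0.68337041 0.68715379] [-2.33848931e+00  5.90850586e-04 -2.99117337e+00] 419.1314218735324
side shelf [158. 319.] 0.92 [ 0.5518 -0.2196]
side ref_mid [125. 320.] 0.86 [ 0.5576 -0.2643]
side block_a_mid [366. 301.] 0.78 [0.524  0.3714]
side block_a_mid [319. 268.] 0.63 [0.5942 0.2944]
side blank_mid [252. 288.] 0.73 [0.5843 0.1193]
side round_mid [332. 347.] 0.6 [0.452  0.2918]
side glue_mid [159. 315.] 0.74 [ 0.5569 -0.1666]
side glue_mid [213. 210.] 0.68 [0.7653 0.0619]
```

View pics/scene0.png

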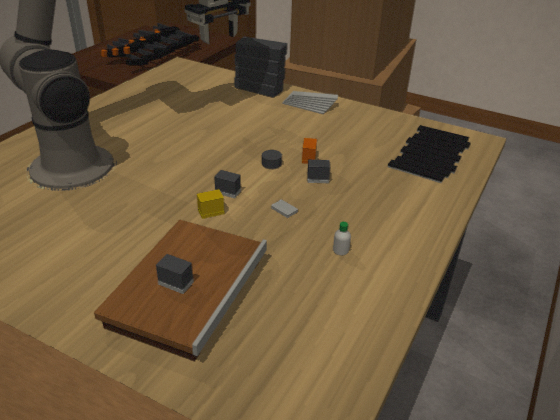

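View pics/side0.png

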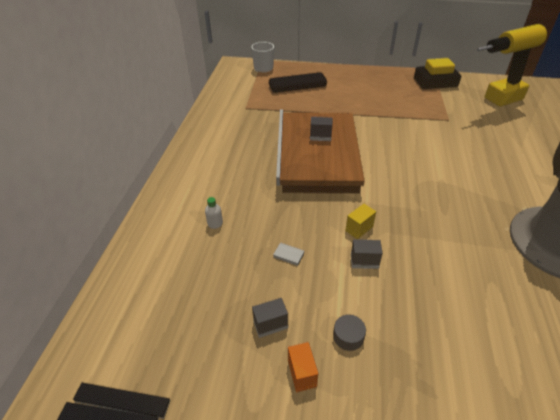

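Grey blocks are at scene px (170,319) and (183,228). The orange (150,310) and yellow (204,211) ones are look-alikes, to be left alone. Next I move towards the first grey block for a wrist view.

```bash
python3 -m inch '[[[-50,-9,0,0],[-50,-9,0,0],[-50,-9,0,0],[-50,-9,0,0],[-50,-9,0,0],[-50,-9,0,0],[-50,-9,0,0],[-50,-9,0,0],[-48,-8,0,0],[0,0,0,0]]]' -1
python3 - <<'E'
from h import *
s,c=wrist();print(s["time"],s["tool_pos"],s["tool_rot"],np.round(c["T_tool_cam"],3).tolist(),c["fx"])
cv2.imwrite("pics/w1.png",c["img"])
for l,z in(("block_a_mid",.025),("blank_mid",.005),("round_mid",.015),("glue_mid",.0375)):
    for d in place_of("wrist",l)[:5]: print(l,np.round(d["at"]),round(d["conf"],2),ray_w(c,z,d["at"]).round(4)[:2])
c=read_camera("scene");print(ray_cam(c,.025,(183,228)))
c=read_camera("side");print(ray_cam(c,.025,(253,367)))
E
```

```text
time: 2.05
tool_pos: [0.5524, 0.3084, 0.2258]
tool_rot: [-3.141, 0.0, 2.87]
contact_force: [-1.0, 0.5, -0.5]
opening: 0.0922
2.05 [0.5523957  0.30841225 0.22576748] [-3.14100906e+00  2.36081892e-04  2.86975085e+00] [[-0.001, -0.954, -0.299, 0.081], [1.0, -0.001, -0.001, 0.0], [0.001, -0.299, 0.954, -0.158], [0.0, 0.0, 0.0, 1.0]] 338.6673056675874
block_a_mid [143. 331.] 0.89 [0.5244 0.3755]
block_a_mid [221. 269.] 0.72 [0.5899 0.2899]
blank_mid [246. 135.] 0.78 [0.5833 0.1223]
round_mid [ 91. 233.] 0.95 [0.4479 0.2921]
[0.42331903 0.11952749 0.025     ]
[0.42159658 0.1143062  0.025     ]
```

View pics/w1.png

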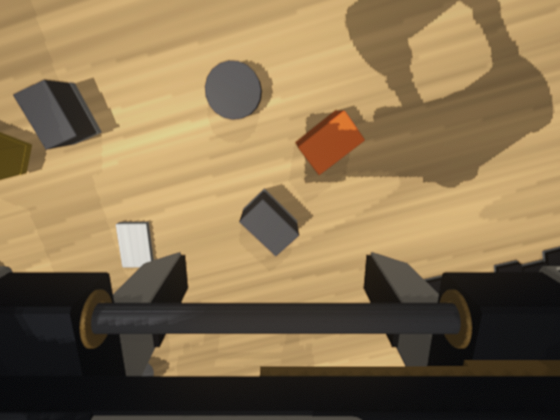

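The wrist picture shows grey block 1 at (221,269), grey block 2 at (115,58), orange at (140,330), yellow at the left edge (155,10) beside block 2, the round stone at (90,233) and the blank at (244,135). I fit silhouettes for the exact poses.

```bash
cat >> h.py <<'E'
from scipy.optimize import minimize
def corners(x,y,yaw,z0,z1):
    c,s=np.cos(yaw),np.sin(yaw)
    return np.array([[x+c*a-s*b,y+s*a+c*b,z] for z in(z0,z1) for a in(-.028,.028) for b in(-.018,.018)])
def fit(c,guess,zb=0,w=True,rad=.06,vmax=130,smax=70,rmax=420,save=None):
    """fit stone silhouette (10-50 mm above zb) to low-saturation pixels; returns x,y,yaw,iou"""
    hsv=cv2.cvtColor(c["img"],cv2.COLOR_BGR2HSV)
    m=((hsv[...,1]<smax)&(hsv[...,2]<vmax)).astype(np.uint8); m[rmax:]=0
    p0=proj(c,[*guess[:2],zb+.03],w)[0]; 
    n,lab,st,_=cv2.connectedComponentsWithStats(m)
    k=lab[int(p0[0])-12:int(p0[0])+13,int(p0[1])-12:int(p0[1])+13]; k=k[k>0]
    m=(lab==np.bincount(k).argmax())
    def cost(q):
        P=proj(c,corners(q[0]/100,q[1]/100,q[2]*.2,zb+.01,zb+.05),w)[:,::-1]
        h=cv2.convexHull(np.round(P*16).astype(np.int32)); im=np.zeros((420,560),np.uint8)
        im=cv2.fillConvexPoly(im,h,255,cv2.LINE_AA,4)/255.
        return 1-np.minimum(im,m).sum()/np.maximum(im,m).sum()
    best=None
    for y0 in np.arange(0,np.pi,np.pi/6):
        r=minimize(cost,[guess[0]*100,guess[1]*100,y0/.2],method="Nelder-Mead",options=dict(initial_simplex=np.array([guess[0]*100,guess[1]*100,y0/.2])+np.array([[0,0,0],[1,0,0],[0,1,0],[0,0,1.]]),maxiter=150))
        if best is None or r.fun<best.fun: best=r
    q=best.x; res=(q[0]/100,q[1]/100,(q[2]*.2)%np.pi,1-best.fun)
    if save:
        im=c["img"].copy(); im[m]=im[m]//2+np.array([100,0,0],np.uint8)
        P=np.round(proj(c,corners(*res[:3],zb+.01,zb+.05),w)[:,::-1]).astype(int)
        cv2.polylines(im,[P[[4,5,7,6]]],True,(0,0,255),1); cv2.polylines(im,[P[[0,1,3,2]]],True,(0,255,0),1)
        cv2.imwrite(save,im)
    return np.round(res,4)
E
python3 - <<'E'
from h import *
s,c=wrist()
print(fit(c,(.59,.29),rmax=262,save="pics/f1.png"),fit(c,(.422,.117),rmax=262,save="pics/f2.png"))
a=cv2.imread("pics/f1.png")[170:270,210:330];b=cv2.imread("pics/f2.png")[60:160,0:120]
cv2.imwrite("pics/f.png",cv2.resize(np.hstack([a,b]),None,fx=3.3,fy=3.3))
for n in("scene","side"):
    c=read_camera(n); print(n,fit(c,(.59,.29),w=False),fit(c,(.422,.117),w=False),fit(c,(.555,-.255),zb=.05,w=False))
E
```

```text
[0.5896 0.2909 0.4993 0.9165] [0.4236 0.1184 0.0876 0.9238]
scene [0.5935 0.2828 0.4335 0.8911] [0.4263 0.1129 2.7739 0.8673] [ 0.5568 -0.254   0.0341  0.915 ]
side [0.5903 0.2931 0.49   0.8449] [0.4223 0.0927 3.0827 0.504 ] [ 0.5992 -0.1522  2.7297  0.0202]
```

View pics/f.png

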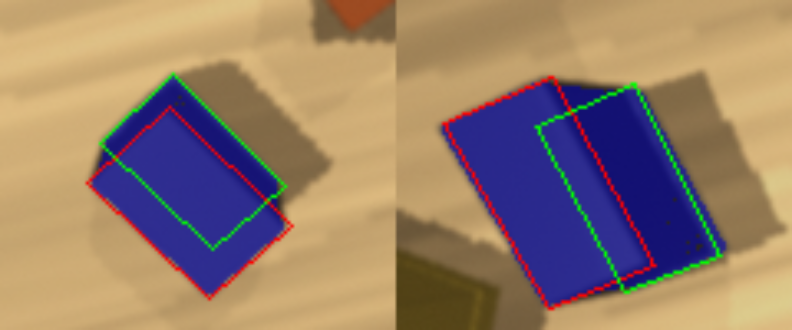

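The crop confirms both are sharp dark-grey rectangular blocks. The fits follow them, and the shadowed foot is included in the mask, so I refit with full height.

```bash
sed -i 's/zb+.01,/zb+Z0,/; s/^def corners/Z0=.0\ndef corners/' h.py
cat >> h.py <<'E'
def tomove(s,x,y,z,yaw):
    """tool-frame shift (mm) at current yaw and roll about tool z"""
    R=Rw(s["tool_rot"]); t=(np.array([x,y,z])-s["tool_pos"])*1000; dy=(yaw-s["tool_rot"][2]+np.pi)%(2*np.pi)-np.pi
    Rt=Rw([np.pi,0,yaw]); return "pre-turn",(R.T@t).round(1),"post-turn",(Rt.T@t).round(1),"roll",round(-dy,3)
E
python3 - <<'E'
from h import *
s,c=wrist()
a=fit(c,(.59,.29),rmax=262);b=fit(c,(.422,.117),rmax=262);print(a,b)
print(s["tool_pos"],s["tool_rot"],s["qpos"],tomove(s,a[0],a[1],.012,a[2]+np.pi/2))
c=read_camera("scene");print("yellow",ray_cam(c,.025,(204,211)));c=read_camera("side");print("yellow",ray_cam(c,.025,(221,361)))
E
```

```text
[0.5905 0.2904 0.4378 0.879 ] [0.4238 0.1163 0.0441 0.9026]
[0.54929072 0.3111256  0.2270468 ] [3.14127112e+00 2.82307871e-04 2.87476730e+00] [ 3.93995768e-01  5.41099058e-01  1.20408708e+00  8.18207328e-05
  1.39598630e+00 -9.09989469e-01] ('pre-turn', array([-45.2,  -9.2, 215.1]), 'post-turn', array([-36.2,  28.5, 215. ]), 'roll', np.float64(0.866))
yellow [0.4395296  0.02350332 0.025     ]
yellow [0.43599647 0.02443715 0.025     ]
```

```bash
sed -i 's/^Z0=.0$/Z0=.01/' h.py
python3 -m inch '[[[-45,-9,0,0],[0,0,0,0.161],[0,0,0,0.161],[0,0,0,0.161],[0,0,0,0.161],[0,0,0,0.161],[0,0,50,0],[0,0,50,0],[0,0,20,0],[0,0,0,0]]]' -1
python3 - <<'E'
from h import *
s,c=wrist();print(s["time"],s["tool_pos"],s["tool_rot"],tomove(s,.590,.291,.012,2.07))
cv2.imwrite("pics/w2.png",c["img"])
E
```

```text
time: 3.95
tool_pos: [0.5897, 0.2897, 0.1048]
tool_rot: [-3.138, -0.001, 2.069]
contact_force: [-0.7, -0.5, 0.7]
opening: 0.0913
3.95 [0.58973392 0.28966513 0.10481193] [-3.13764886e+00 -6.82458632e-04  2.06878058e+00] ('pre-turn', array([ 1. ,  1.2, 92.8]), 'post-turn', array([ 1. ,  0.9, 92.8]), 'roll', np.float64(-0.001))
```

View pics/w2.png

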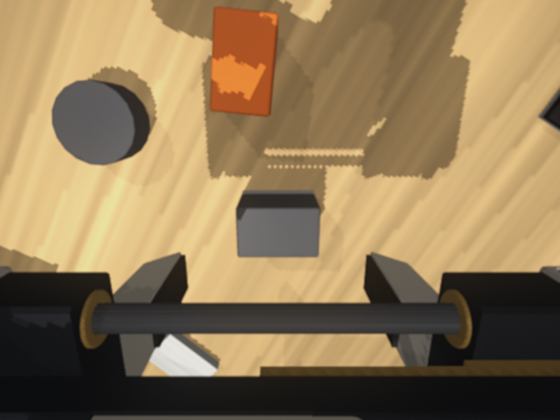

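The block is square between the fingers: top face at columns 237–320, rows 208–256. One refit, then down.

Run:
```python
from h import *
s,c=wrist();f=fit(c,(.59,.29),rmax=265);print(f,tomove(s,f[0],f[1],.012,f[2]+np.pi/2))
```

```text
[0.5903 0.2916 0.497  0.9424] ('pre-turn', array([ 1.6,  0.4, 94.6]), 'post-turn', array([ 1.6,  0.3, 94.6]), 'roll', np.float64(0.001))
```

```bash
python3 -m inch '[[[1.5,0,30,0],[0,0,30,0],[0,0,20,0],[0,0,13,0],[0,0,0,0],[0,0,0,0]]]' -1
python3 -m inch '[[[0,0,0,0],[0,0,0,0],[0,0,0,0],[0,0,0,0],[0,0,0,0],[0,0,0,0]]]' 1 25
```

```text
time: 4.8
tool_pos: [0.591, 0.2917, 0.0151]
tool_rot: [3.139, 0.0, 2.069]
contact_force: [-0.6, -0.7, -0.3]
opening: 0.0916
time: 5.55
tool_pos: [0.5901, 0.2914, 0.0138]
tool_rot: [3.142, -0.0, 2.069]
contact_force: [0.3, 0.9, -0.3]
opening: 0.0558
```

```bash
python3 -m inch '[[[0,0,-30,0],[0,0,-50,0],[0,0,-50,0],[0,0,-30,0.155],[0,0,0,0.155],[0,0,0,0.155],[-30,-3,0,0],[-45,-4,0,0],[-45,-4,0,0],[-45,-4,0,0]]]'
python3 -m inch '[[[-45,-4,0,0],[-45,-4,0,0],[-45,-4,0,0],[-45,-4,0,0],[-45,-4,0,0],[-45,-4,0,0],[-45,-4,0,0],[-45,-4,0,0],[-45,-4,0,0],[-21,-3,0,0]]]'
python3 -m inch '[[[0,0,0,0],[0,0,0,0],[0,0,0,0]]]'
python3 - <<'E'
from h import *
s,c=wrist();print(s["time"],s["tool_pos"],s["tool_rot"],s["opening"])
print(fit(c,(.557,-.254),zb=.05,rmax=420,save="pics/w3.png"))
E
```

```text
time: 6.8
tool_pos: [0.58, 0.1246, 0.1732]
tool_rot: [-3.141, 0.0, 1.604]
contact_force: [0.4, -0.8, -2.2]
opening: 0.0559
time: 8.05
tool_pos: [0.5548, -0.3033, 0.1729]
tool_rot: [-3.141, -0.0, 1.602]
contact_force: [-0.6, 0.3, -2.2]
opening: 0.0559
time: 8.43
tool_pos: [0.556, -0.2996, 0.1738]
tool_rot: [3.142, -0.0, 1.605]
contact_force: [-0.4, -0.1, -2.0]
opening: 0.056
8.425 [ 0.55595221 -0.29958604  0.17380922] [ 3.14158881e+00 -4.80117813e-04  1.60548734e+00] 0.05599655923056743
[ 0.5527 -0.2494  0.0971  0.9021]
```

View pics/w3.png

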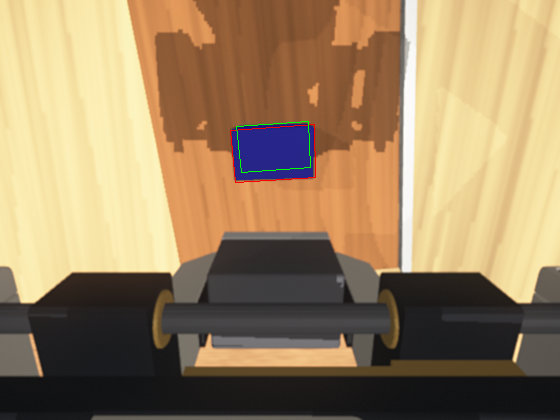

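```bash
python3 -m inch '[[[2,1,20,-0.056],[0,0,20,0],[0,0,15,0],[0,0,0,0],[0,0,0,0],[0,0,0,0]]]'
python3 - <<'E'
from h import *
s,c=wrist();print(s["time"],s["tool_pos"],s["tool_rot"],s["opening"])
f=fit(c,(.553,-.25),zb=.05,rmax=420,save="pics/w4.png");print(f)
d=f[:2]+.048*np.array([np.sin(f[2]),-np.cos(f[2])]);print(d,tomove(s,*d,.0645,f[2]+np.pi/2))
E
```

```text
time: 9.22
tool_pos: [0.557, -0.2994, 0.1196]
tool_rot: [3.14, 0.001, 1.66]
contact_force: [-0.7, 0.1, -2.5]
opening: 0.0561
9.225 [ 0.55697766 -0.29935575  0.11964241] [3.14025489e+00 1.00491138e-03 1.65976049e+00] 0.05608001910367575
[ 0.5524 -0.2488  0.0557  0.9315]
[ 0.55507222 -0.29672556] ('pre-turn', array([ 2.8, -1.7, 55.1]), 'post-turn', array([ 2.7, -1.8, 55.1]), 'roll', np.float64(0.033))
```

View pics/w4.png

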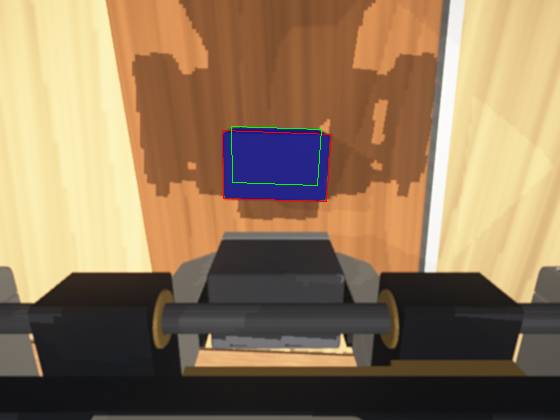

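```bash
cat >> h.py <<'E'
def edgeyaw(c,f,zt=.10,smax=70,vmax=130):
    """yaw of the near (lower in image) top edge, by line fit to the mask boundary on plane zt"""
    hsv=cv2.cvtColor(c["img"],cv2.COLOR_BGR2HSV); m=(hsv[...,1]<smax)&(hsv[...,2]<vmax)
    P=proj(c,corners(*f[:3],zt-.04,zt)[4:],True); lo=P[np.argsort(P[:,0])[2:]]; lo=lo[np.argsort(lo[:,1])]
    pts=[]
    for col in range(int(lo[0,1])+6,int(lo[1,1])-5):
        r0=int(np.interp(col,lo[:,1],lo[:,0])); r=r0-8
        while m[r,col] and r<r0+9: r+=1
        pts.append(ray_w(c,zt,(r-.5,col))[:2])
    pts=np.array(pts,np.float32); vx,vy,x0,y0=cv2.fitLine(pts,cv2.DIST_HUBER,0,.001,.001).ravel()
    return round(float(np.arctan(vy/vx)),4),pts.mean(0).round(4)
E
python3 - <<'E'
from h import *
s,c=wrist();f=fit(c,(.553,-.25),zb=.05);e=edgeyaw(c,f);print(f,e)
print("edge from fit mid",f[:2]+.018*np.array([np.sin(f[2]),-np.cos(f[2])]))
E
```

```text
[ 0.5525 -0.2489  0.057   0.9325] (0.0655, array([ 0.5534, -0.2666], dtype=float32))
edge from fit mid [ 0.55352544 -0.26687077]
```

```bash
python3 -m inch '[[[2.6,-1.5,0,0.025],[0,0,15,0],[0,0,15,0],[0,0,12,0],[0,0,6,0],[0,0,3,0],[0,0,0,0],[0,0,0,0]]]'
```

```text
time: 10.32
tool_pos: [0.5551, -0.2968, 0.0682]
tool_rot: [3.141, 0.001, 1.635]
contact_force: [0.1, -1.9, -3.1]
opening: 0.0561
```

```bash
python3 -m inch '[[[0,0,2,0],[0,0,1,0],[0,0,0.5,0],[0,0,0,0],[0,0,0,0]]]'
```

```text
time: 10.95
tool_pos: [0.5548, -0.2966, 0.0642]
tool_rot: [3.142, -0.0, 1.635]
contact_force: [0.3, -1.3, -2.2]
opening: 0.0558
```

```bash
python3 -m inch '[[[0,0,0.5,0],[0,0,0.5,0],[0,0,0,0],[0,0,0,0]]]'
```

```text
time: 11.45
tool_pos: [0.5549, -0.2967, 0.0638]
tool_rot: [3.141, 0.0, 1.635]
contact_force: [-1.5, 1.1, 5.2]
opening: 0.0557
```

```bash
python3 -m inch '[[[0,0,0,0],[0,0,0,0],[0,0,0,0],[0,0,-10,0],[0,0,-30,0],[0,0,-40,0],[0,0,-40,0],[42,-10,0,0],[42,-10,0,0],[42,-10,0,0]]]' -1
python3 -m inch '[[[42,-10,0,0],[42,-10,0,0],[42,-10,0,0],[42,-11,0,0],[42,-11,0,0],[42,-11,0,0],[42,-11,0,-0.023],[0,0,20,0],[0,0,40,0],[0,0,0,0]]]'
python3 -m inch '[[[0,0,0,0],[0,0,0,0]]]'
python3 - <<'E'
from h import *
s,c=wrist();print(s["time"],s["tool_pos"],s["tool_rot"],s["opening"])
f=fit(c,(.4236,.1184),rmax=420,save="pics/w5.png");print(f,tomove(s,*f[:2],.0138,f[2]+np.pi/2))
E
```

```text
time: 12.7
tool_pos: [0.5164, -0.1717, 0.1841]
tool_rot: [3.14, 0.0, 1.634]
contact_force: [1.6, 0.6, 0.4]
opening: 0.092
time: 13.95
tool_pos: [0.4225, 0.1158, 0.1221]
tool_rot: [-3.137, -0.0, 1.658]
contact_force: [-0.2, -0.1, -0.3]
opening: 0.0918
time: 14.2
tool_pos: [0.4252, 0.1158, 0.1247]
tool_rot: [3.139, -0.0, 1.657]
contact_force: [-0.1, 0.2, 0.1]
opening: 0.0918
14.2 [0.42523053 0.11582524 0.12469574] [ 3.13867308e+00 -1.15334993e-04  1.65744889e+00] 0.09183910315569728
[0.4236 0.1179 0.1225 0.9371] ('pre-turn', array([  2.2,  -1.8, 110.9]), 'post-turn', array([  2.3,  -1.4, 110.9]), 'roll', np.float64(-0.036))
```

View pics/w5.png

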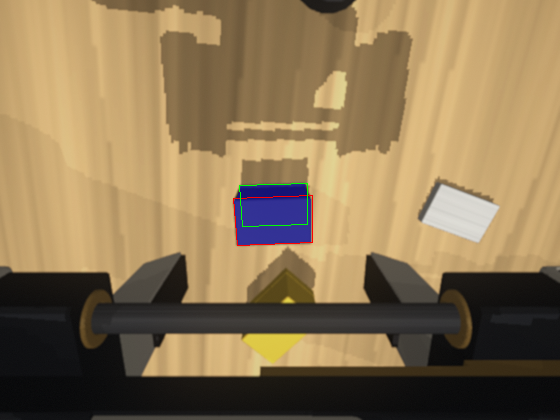

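Grey block 2 is framed at (220,274), the yellow look-alike is well behind it (315,278), and nothing stands in the fingers' way.

```bash
python3 -m inch '[[[2,-1.5,0,-0.027],[0,0,40,0],[0,0,35,0],[0,0,20,0],[0,0,13,0],[0,0,2,0],[0,0,0,0],[0,0,0,0]]]' -1
python3 -m inch '[[[0,0,0,0],[0,0,0,0],[0,0,0,0],[0,0,0,0],[0,0,0,0],[0,0,0,0]]]' 1 25
```

```text
time: 15.25
tool_pos: [0.4231, 0.1178, 0.0139]
tool_rot: [3.14, -0.0, 1.685]
contact_force: [0.5, -0.1, -0.3]
opening: 0.0919
time: 16.0
tool_pos: [0.4226, 0.1178, 0.0132]
tool_rot: [3.141, -0.0, 1.685]
contact_force: [-0.0, -0.7, 0.7]
opening: 0.0559
```

```bash
python3 -m inch '[[[0,0,-20,0],[0,0,-50,0],[0,0,-50,0],[0,0,-45,0],[-41,11,0,0],[-41,11,0,0],[-41,11,0,0],[-41,11,0,0],[-41,11,0,0],[-42,11,0,0]]]'
python3 -m inch '[[[-42,12,0,0],[-42,12,0,0],[0,0,0,0.17],[0,0,0,0.178],[0,0,0,0.178],[0,0,0,0.178],[0,0,0,0.178],[0,0,0,0.178],[0,0,0,0.178],[0,0,0,0.178]]]'
python3 -m inch '[[[0,0,0,0.178],[0,0,0,0.178],[0,0,0,0.178],[0,0,0,0.178],[0,0,0,0.178],[0,0,0,0.178],[0,0,0,0.178],[0,0,0,0.178],[0,0,0,0.178],[0,0,0,0.178]]]'
python3 -m inch '[[[0,0,0,0],[0,0,0,0]]]'
python3 - <<'E'
from h import *
s=observe();print(s["qpos"],tomove(s,.5495,-.201,.118,.063-np.pi/2))
E
```

```text
time: 17.25
tool_pos: [0.516, -0.1213, 0.1776]
tool_rot: [-3.14, -0.001, 1.685]
contact_force: [0.2, -0.2, -2.6]
opening: 0.0561
time: 18.5
tool_pos: [0.549, -0.2006, 0.1773]
tool_rot: [-3.14, 0.001, 0.263]
contact_force: [0.6, -0.0, -2.0]
opening: 0.0558
time: 19.75
tool_pos: [0.549, -0.2006, 0.1773]
tool_rot: [3.14, 0.001, -1.517]
contact_force: [-0.3, 1.0, -1.9]
opening: 0.0558
time: 20.0
tool_pos: [0.5493, -0.2007, 0.1778]
tool_rot: [3.141, 0.001, -1.508]
contact_force: [-0.3, -0.5, -1.8]
opening: 0.056
[-4.81398640e-01  4.92054197e-01  1.42676108e+00  1.24121293e-04
  1.22369656e+00  2.59708181e+00] ('pre-turn', array([ 0.3, -0.2, 59.8]), 'post-turn', array([ 0.3, -0.2, 59.8]), 'roll', np.float64(0.0))
```

```bash
python3 -m inch '[[[0,0,20,0],[0,0,20,0],[0,0,18,0],[0,0,0,0],[0,0,0,0],[0,0,0,0]]]'
python3 - <<'E'
from h import *
s,c=wrist();print(s["time"],s["tool_pos"],s["tool_rot"])
f=fit(c,(.553,-.25),zb=.05,rmax=420,save="pics/w6.png");print(f,edgeyaw(c,f))
f[2]=(f[2]+1)%np.pi-1
d=f[:2]-.048*np.array([np.sin(f[2]),-np.cos(f[2])]);print(d,tomove(s,*d,.0638,f[2]-np.pi/2))
g=fit(c,(.5555,-.297),zb=.05,rmax=420);print("first block",g)
E
```

```text
time: 20.75
tool_pos: [0.5501, -0.2011, 0.1212]
tool_rot: [-3.14, -0.001, -1.511]
contact_force: [0.4, -0.1, -2.0]
opening: 0.0558
20.75 [ 0.55005353 -0.20113244  0.12117207] [-3.14007545e+00 -8.28935237e-04 -1.51067912e+00]
[ 0.5526 -0.2496  0.0775  0.9381] (0.0762, array([ 0.5515, -0.2319], dtype=float32))
[ 0.54888372 -0.20174408] ('pre-turn', array([ 0.5,  1.3, 57.4]), 'post-turn', array([ 0.5,  1.2, 57.4]), 'roll', np.float64(-0.017))Traceback (most recent call last):
  File "<stdin>", line 6, in <module>
  File "h.py", line 27, in fit
    m=(lab==np.bincount(k).argmax())
            ~~~~~~~~~~~~~~~~~~~~~^^
ValueError: attempt to get argmax of an empty sequence
```

View pics/w6.png

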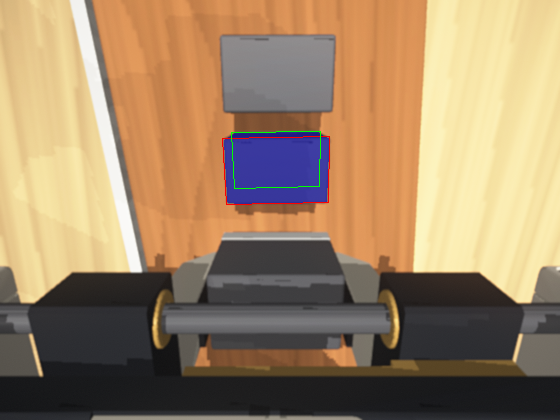

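The first block stands at (74,278), the reference at (170,276), and the held block is below. I measure the first block with a brighter threshold.

Run:
```python
from h import *
s,c=wrist()
g=fit(c,(.5555,-.297),zb=.05,vmax=190);f=fit(c,(.5526,-.2496),zb=.05)
u=np.array([np.cos(f[2]),np.sin(f[2])]);v=np.array([-u[1],u[0]]);d=g[:2]-f[:2]
print(g,f,"along",d@u,"across",d@v,edgeyaw(c,g,vmax=190),edgeyaw(c,f))
```

```text
[ 0.5543 -0.2971  0.0624  0.9343] [ 0.5527 -0.2499  0.0812  0.9381] along -0.0022337015290259587 across -0.047174257572104125 (0.0591, array([ 0.5533, -0.28  ], dtype=float32)) (0.0759, array([ 0.5515, -0.2319], dtype=float32))
```

```bash
python3 -m inch '[[[0.6,0.8,0,-0.006],[0,0,15,0],[0,0,15,0],[0,0,12,0],[0,0,7,0],[0,0,3,0],[0,0,1.5,0],[0,0,0,0],[0,0,0,0]]]'
```

```text
time: 21.98
tool_pos: [0.549, -0.2016, 0.0671]
tool_rot: [-3.141, -0.0, -1.505]
contact_force: [0.3, -0.6, -1.9]
opening: 0.0558
```

```bash
python3 -m inch '[[[0,0,1.5,0],[0,0,1,0],[0,0,0.5,0],[0,0,0.5,0],[0,0,0,0],[0,0,0,0]]]'
```

```text
time: 22.72
tool_pos: [0.5488, -0.2015, 0.0633]
tool_rot: [-3.142, 0.0, -1.505]
contact_force: [-0.7, 0.1, -2.4]
opening: 0.056
```

```bash
python3 -m inch '[[[0,0,0.4,0],[0,0,0.4,0],[0,0,0,0],[0,0,0,0]]]'
```

```text
time: 23.22
tool_pos: [0.5488, -0.2015, 0.0633]
tool_rot: [-3.141, -0.0, -1.505]
contact_force: [-2.0, 1.5, 6.3]
opening: 0.056
```

Contact. I release, rise, and step back in +y to view all three.

```bash
python3 -m inch '[[[0,0,0,0],[0,0,0,0],[0,0,0,0],[0,0,-10,0],[0,0,-30,0],[0,0,-40,0],[-20,0,-20,0],[-20,0,0,0],[0,0,0,0],[0,0,0,0]]]' -1
python3 - <<'E'
from h import *
s,c=wrist();print(s["time"],s["tool_pos"]);cv2.imwrite("pics/w7.png",c["img"])
F=[]
for q in((.5555,-.297),(.5526,-.2496),(.5488,-.2015)):
    try: g=fit(c,q,zb=.05,vmax=190); print(g,edgeyaw(c,g,vmax=190)); F.append(g)
    except Exception as e: print(e)
f=F[1];u=np.array([np.cos(.07),np.sin(.07)]);v=np.array([-u[1],u[0]])
for g in F: print((g[:2]-f[:2])@u,(g[:2]-f[:2])@v)
E
```

```text
time: 24.48
tool_pos: [0.5456, -0.161, 0.1611]
tool_rot: [3.139, 0.001, -1.504]
contact_force: [0.9, 0.0, -0.3]
opening: 0.0915
24.475 [ 0.54563115 -0.16099932  0.16105799]
[ 0.5543 -0.2975  0.0658  0.9558] (0.0659, array([ 0.5532, -0.2755], dtype=float32))
[ 0.5518 -0.249   0.0676  0.9333] (0.0837, array([ 0.551 , -0.2318], dtype=float32))
[ 0.5487 -0.2014  0.0803  0.9312] (0.0651, array([ 0.5475, -0.1836], dtype=float32))
-0.0008983505952370819 -0.048556080630627885
0.0 0.0
0.00023687143248140143 0.04770025043880246
```

View pics/w7.png

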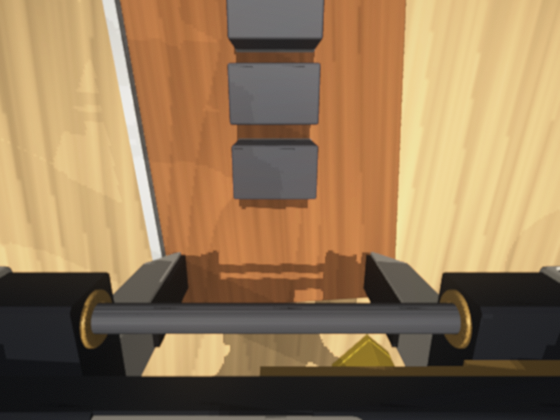

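The picture shows three upright parallel blocks at columns 230–322. The measured gaps are about 12.5 and 11.7 mm, and the ends are level to about 1 mm. Handing in.

```bash
python3 -c "
from cell import *
print(hand_in(), observe()['time'])"
```

```text
the job is handed in; nothing more can be done
the job is handed in; nothing more can be done
```

I stood the two grey honing blocks from the bench on the -y and +y sides of the reference block on the shelf. Each was gripped by its end faces, lowered to light contact (about 5–6 N), released, and the gripper was then withdrawn clear. The job was handed in at about 24.5 s.

- **Row:** The last wrist-camera fit gave centre spacings of 48.6 and 47.7 mm, which means gaps of about 12.5 and 11.7 mm. The ends are level to about 1 mm.
- **Yaw:** The fitted yaws are 0.066, 0.068 and 0.080 rad, so parallel to within about 1°. A separate edge fit disagreed slightly on the reference block (0.084 against 0.068 rad) and on the +y block (0.065 against 0.080 rad).
- **Limits of the check:** In that picture the -y block was cut off by the frame edge, so its last fit is only partial. A full view of it before the second block was placed gave a spacing of 47.2 mm and ends offset by about 2 mm.
- **Other objects:** I never gripped or approached the blank, round stone, glue bottle or the orange and yellow look-alikes. I did not re-measure them at the end.

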